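# Set the sole-press timer and start it

### The job

Set the timer of the sandal-sole press: push the dial round by its upright pin, lightly and with a fingertip rather than gripping it, until the white index mark on the dial lines up with the orange line on the white scale around it. Then press the green start button all the way down and let it come back up. Do not press green before the dial is set, leave the red stop button alone, and leave all the loose things on the bench where they are.

Things in the scene. Friction and masses are not known exactly. Their poses are not given: they have to be found in the camera images.
- dial_centre (a point): Centre of the top face of the timer's dial, on its upright turning axis. The dial is a black disc 140 mm across and 15 mm thick lying flat on a grey timer box (200 x 200 mm, 45 mm high, fixed to the bench), so its top face is 60 mm above the bench. The box stands at a different place and yaw each time. Axes turn with the dial: z up, x from the axis towards the pin and the index mark.
- dial (a joint): Angle of the dial, rad, growing anticlockwise seen from above; its zero means nothing. It turns either way with no stop for well over a turn, with light friction (about 1.5 N at the pin), and stays where it is left.
- pin (a point): Middle of the dial's upright pin: an aluminium cylinder 14 mm in diameter, 25 mm tall above the dial's top face (this point is 12.5 mm above that face), standing 48 mm from the dial's axis. To be pushed sideways from either side.
- index_mark (a point): Outer end of the white index mark: a radial white line 5 mm wide on the dial, from 22 mm off its axis out past the foot of the pin to the rim, so at the same angle as the pin. This point lies 72 mm from the dial's axis, level with the dial's top face.
- target_line (a point): Inner end of the orange target line: a radial line 6 mm wide and 24 mm long, the only coloured one on the white scale ring (black lines every 15 degrees) that lies around the dial. The point lies 72 mm from the dial's axis, level with the dial's top face; the index mark is lined up when its point meets this one. The scale does not move during the job.
- start_top (a point): Centre of the top face of the green start button, 32 mm across, facing up on a grey station 75 x 75 mm and 35 mm high, fixed to the bench. This point is 57 mm above the bench when the button is up, 10 mm proud of the black collar (48 mm across) around it. Goes down 6 mm, about 5 N when fully down, and springs back.
- start (a joint): Travel of the green start button, m: 0 up, 0.006 fully down.
- stop_top (a point): Centre of the top face of the red stop button, on a station just like the green one's; the two stations can have swapped places. Not to be pressed.
- stop (a joint): Travel of the red stop button, m: 0 up, 0.006 fully down.
- cement_jar: Loose bystander: closed glass jar 66 mm across, 75 mm high. Origin at the centre of its underside.
- strap_roll: Loose bystander: orange roll of strap, ring 80 mm across, 25 mm high. Origin at the centre of its underside.
- punch: Loose bystander: steel punch standing upright between timer and buttons, 24 mm across, 66 mm high. Origin at the centre of its underside.
- hammer: Loose bystander: hammer lying to the left. Origin on the handle's underside.
- glue_brush: Loose bystander: brush lying to the right of the buttons. Origin under its middle.
- sole: Loose bystander: tan sandal sole, about 235 x 84 mm, 8 mm thick, lying to the far left. Origin at the centre of its underside.
- tin: Loose bystander: flat aluminium tin 60 mm across, 16 mm high, beyond the buttons. Origin at the centre of its underside.

How it is judged:
By the outcome, as a careful person would: the job done as asked, in the order asked, and still so for the second after the job is handed in, with the robot touching nothing.
It also fails if it takes over 64 s, if anything falls off the work surface, if the arm or the gripper's body presses on something with over 40 N, if the wrist force passes 120 N, or if a joint passes its speed limit or range.

### The arm

A 6-joint arm with a two-finger parallel gripper is mounted at the origin on the work surface. World frame = base frame: x ahead of the robot, y to its left, z up, the work surface at z = 0. Lengths are in m, angles in rad, forces in N, time in s.
With the tool pointing down it reaches from about 0.375 to 0.975 m from the base axis. Payload 3.8 kg.
Tool frame: the origin (TCP) lies on the mounting face of the last link; the fingertips stand 173 mm ahead of it and the grasp point (between the pads) lies 155 mm ahead of it; z points along the fingers, y is the direction in which the jaws open and shut (so a half turn about z gives the same grasp; the last joint's range is limited). The gripper opens to 85 mm and grips with 20 to 120 N. Pads are 22 mm wide; open, the fingers measure 114 mm over their backs; the gripper's body (76 mm by 85 mm) begins 54 mm behind the grasp point. The pads swing forward as they close: fully open they stand 13 mm farther back than shut.
Start: joints at [1.212, 0.264, 1.604, -0, 1.274, -0.037], TCP at [0.213, 0.64, 0.405] pointing down, gripper open.
Joint ranges: [-2.63, 2.63], [-0.94, 2.18], [0.31, 2.57], [-1.31, 4.45], [0, 2.66], [-2.55, 2.55]. Speed limits (rad/s): [2.57, 2.57, 3.14, 3.14, 3.14, 3.14].

### API

Orientations are given as a rotation vector (axis times angle).
In Python, from workcell import bot, imaging, order gives the robot as it stands. The module is installed in compiled form; this text tells all that it offers.
- The arm moves only by the shell command python3 -m creep 'ROWS' [OPENING] [FORCE]. ROWS is JSON, a list of rows, each an object with "slide": the shift along the tool's x, y, z each as a share of 25 mm, from -1 to 1, a list of three; "angular": the turn, a rotation vector about the tool's x, y, z each as a share of 4 degrees, from -1 to 1, a list of three. A call has 1 to 5 rows; each row shifts and turns the commanded pose from where the row before left it, along the tool's axes as they then stand; what a row does not reach is not made up. A row lasts 1/12 s, in which the tool goes at most 41.7 mm and 7.16 degrees, less where a joint would pass 70% of its speed; a pose out of reach is approached as far as the arm can. A call with a number of a shift or a turn outside -1 to 1 is refused whole. A call with a gripper value outside its range is refused whole. OPENING is the closure, from -1 (fully open) to 1 (shut), set as the call begins (- or left out, the last holds). The fingers move at their own pace and stop on an object; FORCE is the grip in N (left out, the last holds). Time passes only in rows, so rows that do not move let the fingers close. It gives the time, the measured TCP pose, the force and the opening at its end, in the units of the state.
- bot.read_state(): the state, without advancing time (a new reading comes with each control period).
- imaging.read_camera(name): name is "scene" or "top"; returns (picture, depth): 400x640x3 uint8, red, green, blue; 400x640 float32, m along the optical axis (not along the pixel's ray), 0 where there is no reading.
- imaging.camera_model(name): a dict with "fovy" (degrees; the focal length in pixels is half the picture's height over the tangent of half this angle, whatever the lens; pixels are square), "cx", "cy" (the principal point, pixels), "k1" (the pictures are not rectified: a ray, as slopes to the right and down, at radius r is drawn at 1 + k1 r^2 times it, then the intrinsics apply), "camera_from_world" (4x4, takes a point from world to camera coordinates). Camera axes: x right, y down, z forward; pixel columns grow to the right and rows downward; lengths in m; the calibration is good to about 2 mm. A picture is of the moment at which its call begins. camera_model takes no time and is no camera call.
- order.finish_job(): hands the job in, once; it reports no verdict.
The state is a dict: "time": time; "q": joint angles; "joint_vel": joint speeds; "joint_torque": joint torques, N m; "tool_pos": TCP position; "tcp_rot": TCP orientation; "wrist_force": force on the tool from outside, world axes, zero at the start; "torque": the same for the moment, N m; "width": opening from 0.0 (shut) to 1.0 (fully open).
Only numpy, scipy, OpenCV 4.12 (cv2) and the standard library are available. Lean on these libraries where they do the work, as an engineer would, in place of code of your own. Each camera call takes 0.05 s, during which the arm holds its last target.

## Working session

There is one attempt and no reset: what is moved stays moved. The work goes in short steps, Python scripts to look and compute and a shell command to move; the robot and the scene stay as the last step left them, time stands still between calls to the robot, and variables do not carry over. Pictures are saved under pics/ and viewed, and the job is handed in when it is done.

```bash
mkdir -p pics; cat > h.py <<'E'
import numpy as np, cv2
from workcell import bot, imaging, order
def f(m): return 200/np.tan(np.radians(m["fovy"])/2)
def ray(m,u,v):
    x=(u-m["cx"])/f(m); y=(v-m["cy"])/f(m)
    a,b=x,y
    for _ in range(30):
        r2=a*a+b*b; a=x/(1+m["k1"]*r2); b=y/(1+m["k1"]*r2)
    return np.array([a,b,1.0])
def atz(name,u,v,z):
    m=imaging.camera_model(name); T=np.linalg.inv(m["camera_from_world"])
    d=T[:3,:3]@ray(m,u,v); o=T[:3,3]; return o+d*(z-o[2])/d[2]
def proj(name,p):
    m=imaging.camera_model(name); c=(np.array(m["camera_from_world"])@np.append(p,1))[:3]
    s=c[:2]/c[2]; s=s*(1+m["k1"]*(s@s)); return s*f(m)+[m["cx"],m["cy"]]
E
python3 - <<'E'
from h import *
for n in("scene","top"):
    p,d=imaging.read_camera(n); cv2.imwrite(f"pics/{n}0.png",p[:,:,::-1]); np.save(f"pics/{n}0.npy",d)
    m=imaging.camera_model(n); print(n,m["fovy"],m["cx"],m["cy"],m["k1"],np.linalg.inv(m["camera_from_world"]).round(3).tolist())
print(bot.read_state())
E
```

```text
scene 53.36024067231114 316.35240721449134 200.38343791182305 0.008906919773205684 [[-0.539, 0.553, -0.636, 1.221], [0.842, 0.373, -0.389, 0.398], [0.022, -0.745, -0.667, 0.77], [0.0, 0.0, 0.0, 1.0]]
top 52.65816070382435 322.2050114057809 200.32382502538448 -0.06138795895125969 [[-0.002, -0.981, 0.195, 0.354], [-1.0, 0.007, 0.025, -0.019], [-0.026, -0.195, -0.98, 1.131], [0.0, 0.0, 0.0, 1.0]]
{'time': 0.1, 'q': array([ 1.21212356e+00,  2.64687096e-01,  1.60521492e+00,  4.90529085e-06,
        1.27370716e+00, -3.68882514e-02]), 'joint_vel': array([ 4.58108016e-04, -2.36317352e-03, -2.51162397e-03,  4.11831585e-06,
       -8.36018732e-04, -4.10919715e-04]), 'joint_torque': array([ 6.36183286e-04, -5.16705072e+01, -3.68589735e+01,  3.13266537e-05,
        6.43503197e-03, -4.55186319e-05]), 'tool_pos': array([0.2133634 , 0.6400746 , 0.40349208]), 'tcp_rot': array([-0.5032178 , -3.10062063,  0.00310395]), 'wrist_force': array([-0.43228778, -0.16766528, -0.23115401]), 'torque': array([-0.06431016,  0.02497861, -0.03919503]), 'width': 0.9991098464498923}
```

View pics/top0.png

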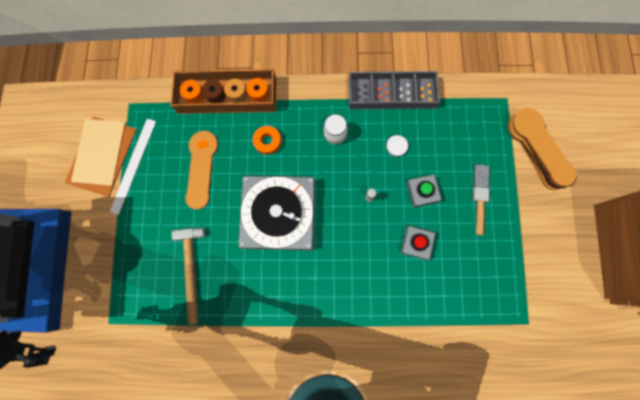

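View pics/scene0.png

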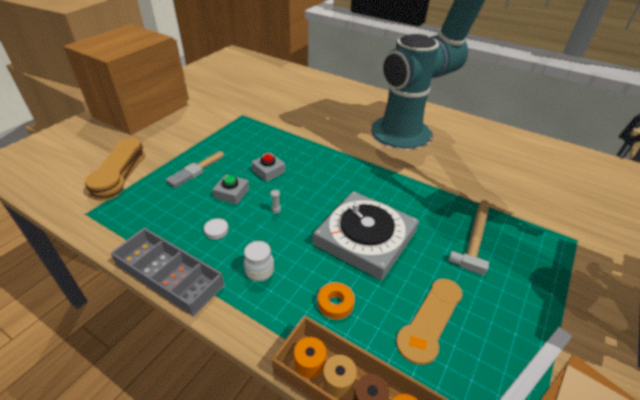

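```bash
python3 - <<'E'
import cv2
t=cv2.imread("pics/top0.png"); s=cv2.imread("pics/scene0.png")
cv2.imwrite("pics/tc.png",cv2.resize(t[165:260,225:330],None,fx=6,fy=6,interpolation=cv2.INTER_CUBIC))
cv2.imwrite("pics/sc.png",cv2.resize(s[185:280,305:425],None,fx=6,fy=6,interpolation=cv2.INTER_CUBIC))
cv2.imwrite("pics/tb.png",cv2.resize(t[165:265,355:500],None,fx=5,fy=5,interpolation=cv2.INTER_CUBIC))
E
```

```text
(no output)
```

View pics/tc.png

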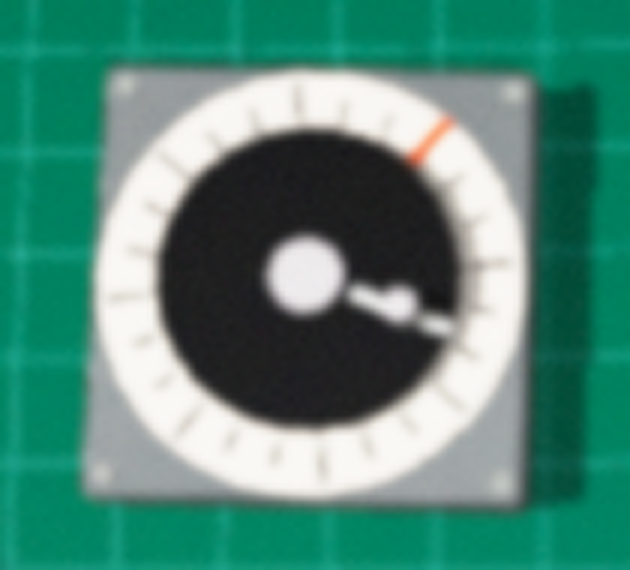

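View pics/sc.png

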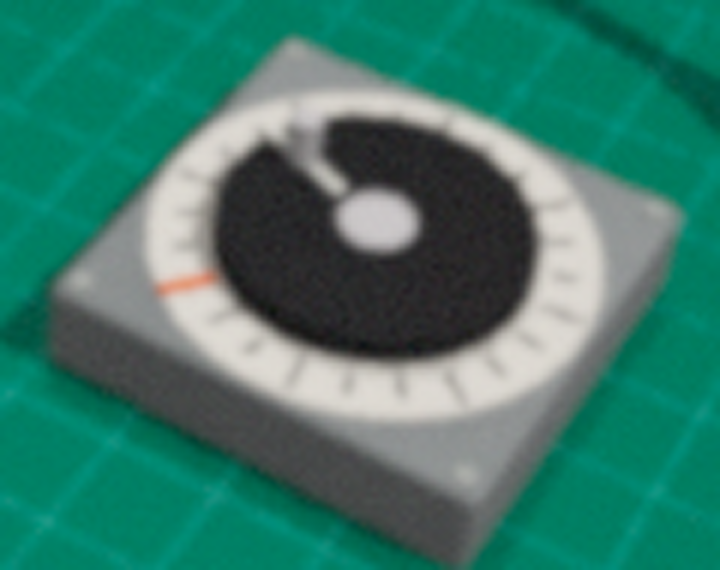

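View pics/tb.png

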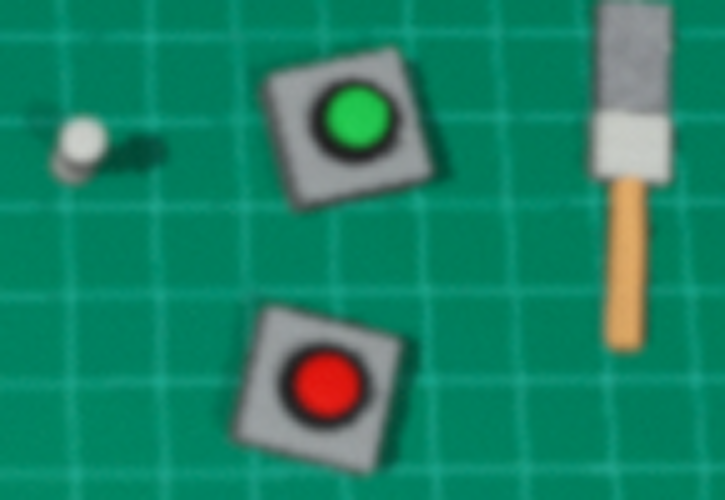

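```bash
cat > m0.py <<'E'
from h import *
def tc(u,v): return 225+(u+.5)/6-.5,165+(v+.5)/6-.5
def sc(u,v): return 305+(u+.5)/6-.5,185+(v+.5)/6-.5
def tb(u,v): return 355+(u+.5)/5-.5,165+(v+.5)/5-.5
P=lambda n,c,z:atz(n,*c,z)
c=P("top",tc(305,275),.060); c2=P("scene",sc(378,220),.060); print("hub",c,c2)
for n,g,pts in(("top",tc,[(158,278),(463,278),(309,127),(309,428)]),("scene",sc,[(213,240),(540,240),(380,116),(380,360)])):
    q=np.array([P(n,g(*p),.06)[:2] for p in pts]); print(n,"rim",q.mean(0),np.linalg.norm(q-q.mean(0),axis=1))
# ring
q=np.array([P("top",tc(*p),.046)[:2] for p in [(95,295),(528,270),(308,70),(310,497)]]);print("ring",q.mean(0),np.linalg.norm(q-q.mean(0),axis=1))
for n,g,cc,pts in(("top",tc,c,dict(oi=(412,161,.046),oo=(450,121,.046),mi=(350,292,.06),mo=(450,327,.06),pintop=(403,300,.085))),
  ("scene",sc,c2,dict(oi=(212,278,.046),oo=(160,291,.046),mi=(345,188,.06),mo=(265,133,.06),pintop=(308,110,.085)))):
  for k,p in pts.items():
    for z in ((.046,.06) if k[0]=='o' else (p[2],)):
      w=P(n,g(*p[:2]),z); d=(w-cc)[:2]; print(n,k,z,w.round(4),np.hypot(*d).round(4),np.degrees(np.arctan2(d[1],d[0])).round(1))
for k,p,z in(("green",(358,119),.057),("red",(327,384),.057),("punch",(84,140),.066),("punchfoot",(72,170),.0)): print(k,P("top",tb(*p),z).round(4))
d=np.load("pics/top0.npy")
m=imaging.camera_model("top");T=np.linalg.inv(m["camera_from_world"])
for nm,(u,v) in dict(hub=tc(305,275),disc=tc(250,350),ring=tc(220,440),box=tc(120,480),hub2=tc(300,280),gr=tb(358,119),jar=(336,122)).items():
    D=d[int(round(v)),int(round(u))]; print(nm,(T@np.append(ray(m,u,v)*D,1))[:3].round(4))
E
python3 m0.py
```

```text
hub [0.54030538 0.13540272 0.06      ] [0.53813684 0.13375216 0.06      ]
top rim [0.53944764 0.133357  ] [0.06867544 0.06920339 0.06924697 0.0681718 ]
scene rim [0.54641912 0.13818059] [0.06984063 0.06789967 0.07528523 0.07003445]
ring [0.53985518 0.13515293] [0.09873087 0.09957833 0.09934208 0.09806398]
top oi 0.046 [0.5956 0.0891 0.046 ] 0.0721 -39.9
top oi 0.06 [0.5924 0.0878 0.06  ] 0.0706 -42.4
top oo 0.046 [0.6143 0.0718 0.046 ] 0.0975 -40.7
top oo 0.06 [0.6109 0.0707 0.06  ] 0.0958 -42.5
top mi 0.06 [0.5324 0.1149 0.06  ] 0.0219 -111.0
top mo 0.06 [0.5163 0.0698 0.06  ] 0.0698 -110.1
top pintop 0.085 [0.5246 0.0885 0.085 ] 0.0495 -108.5
scene oi 0.046 [0.5945 0.0863 0.046 ] 0.0737 -40.1
scene oi 0.06 [0.6067 0.0923 0.06  ] 0.0801 -31.2
scene oo 0.046 [0.6131 0.072  0.046 ] 0.0972 -39.5
scene oo 0.06 [0.6249 0.0783 0.06  ] 0.103 -32.6
scene mi 0.06 [0.5286 0.113  0.06  ] 0.0228 -114.6
scene mo 0.06 [0.5174 0.0675 0.06  ] 0.0694 -107.4
scene pintop 0.085 [0.5191 0.0874 0.085 ] 0.0501 -112.3
green [ 0.5988 -0.2737  0.057 ]
red [ 0.4549 -0.2499  0.057 ]
punch [ 0.5862 -0.1236  0.066 ]
punchfoot [ 0.5832 -0.1228  0.    ]
hub [0.5405 0.1356 0.0589]
disc [0.5062 0.1592 0.0614]
ring [0.4675 0.1744 0.0462]
box [0.4497 0.2195 0.0453]
hub2 [0.5377 0.1373 0.0621]
gr [ 0.5986 -0.2736  0.0576]
jar [ 0.7847 -0.0301  0.0769]
```

The top view shows the dial hub at (275.5, 210.5), the index mark pointing lower right to (300, 219) and the orange line at (294, 192). Green is at (426, 188) and red at (420, 241). The two cameras agree: centre (0.540, 0.1345), index at about -110°, target at about -40°. The dial therefore needs about +70°, pushed anticlockwise. The tool's -x axis already lies along the first push direction, so I shut the gripper and travel over.

```bash
cat >> h.py <<'E'
from scipy.spatial.transform import Rotation as R
def to(x,y,ztip):
    s=bot.read_state(); r=R.from_rotvec(s["tcp_rot"])
    d=r.inv().apply(np.array([x,y,ztip+.173])-s["tool_pos"])
    X=r.apply([1,0,0]); print("t",round(s["time"],2),"pos",s["tool_pos"].round(4),"tip",round(s["tool_pos"][2]-.173,4),"units",(d/.025).round(2),"-x yaw",np.degrees(np.arctan2(-X[1],-X[0])).round(1),"q",s["q"].round(2),"F",s["wrist_force"].round(2),"w",round(s["width"],3))
E
A='{"slide":[-0.97,-0.94,0],"angular":[0,0,0]}'
python3 -m creep '[{"slide":[-0.97,-0.94,0],"angular":[0,0,0]},{"slide":[-0.97,-0.94,0],"angular":[0,0,0]},{"slide":[-0.97,-0.94,0],"angular":[0,0,0]},{"slide":[-0.97,-0.94,0],"angular":[0,0,0]},{"slide":[-0.97,-0.94,0],"angular":[0,0,0]}]' 1 20
python3 -c "
from h import *
to(.4954,.0997,.13)"
```

```text
time: 0.52
tool_pos: [0.2916, 0.489, 0.404]
tcp_rot: [-0.502, -3.101, 0.002]
wrist_force: [0.4, -0.4, 0.1]
width: 0.298
t 0.52 pos [0.2916 0.489  0.404 ] tip 0.231 units [-12.65 -12.2    4.05] -x yaw -18.4 q [ 0.99  0.07  1.83 -0.    1.24 -0.26] F [ 0.39 -0.4   0.07] w 0.298
```

```bash

python3 -m creep '[{"slide":[-0.97,-0.94,0.2],"angular":[0,0,0]},{"slide":[-0.97,-0.94,0.2],"angular":[0,0,0]},{"slide":[-0.97,-0.94,0.2],"angular":[0,0,0]},{"slide":[-0.97,-0.94,0.2],"angular":[0,0,0]},{"slide":[-0.97,-0.94,0.2],"angular":[0,0,0.4]}]'
python3 -m creep '[{"slide":[-0.97,-0.94,0.3],"angular":[0,0,0]},{"slide":[-0.97,-0.94,0.3],"angular":[0,0,0]},{"slide":[-0.97,-0.94,0.3],"angular":[0,0,0]},{"slide":[-0.97,-0.94,0.3],"angular":[0,0,0]},{"slide":[-0.97,-0.94,0.3],"angular":[0,0,0]}]'
python3 -c "
from h import *
to(.4954,.0997,.068)"
```

```text
time: 0.93
tool_pos: [0.3694, 0.339, 0.3791]
tcp_rot: [-0.546, -3.093, 0.001]
wrist_force: [-0.0, 0.2, 0.3]
width: 0.004
time: 1.35
tool_pos: [0.443, 0.1871, 0.3416]
tcp_rot: [-0.546, -3.093, 0.0]
wrist_force: [1.0, 0.7, -0.4]
width: -0.002
t 1.35 pos [0.443  0.1871 0.3416] tip 0.1686 units [-3.17 -2.57  4.02] -x yaw -20.0 q [ 0.35 -0.06  2.08  0.    1.12 -0.87] F [ 1.02  0.7  -0.41] w -0.002
```

```bash

python3 -m creep '[{"slide":[-0.8,-0.65,0],"angular":[0,0,0]},{"slide":[-0.8,-0.65,0],"angular":[0,0,0]},{"slide":[-0.8,-0.65,0],"angular":[0,0,0]},{"slide":[-0.8,-0.65,0],"angular":[0,0,0]},{"slide":[0,0,0],"angular":[0,0,0]}]'
python3 -c "
from h import *
to(.4954,.0997,.068)
for n in('top','scene'):
    p,d=imaging.read_camera(n); cv2.imwrite(f'pics/{n}1.png',p[:,:,::-1])
"
```

```text
time: 1.77
tool_pos: [0.4973, 0.0973, 0.3421]
tcp_rot: [0.551, 3.092, -0.002]
wrist_force: [0.8, 0.1, -0.4]
width: 0.001
t 1.77 pos [0.4973 0.0973 0.3421] tip 0.1691 units [0.11 0.07 4.04] -x yaw -20.2 q [ 0.14 -0.01  2.03 -0.    1.12 -1.07] F [ 0.83  0.14 -0.38] w 0.001
```

View pics/scene1.png

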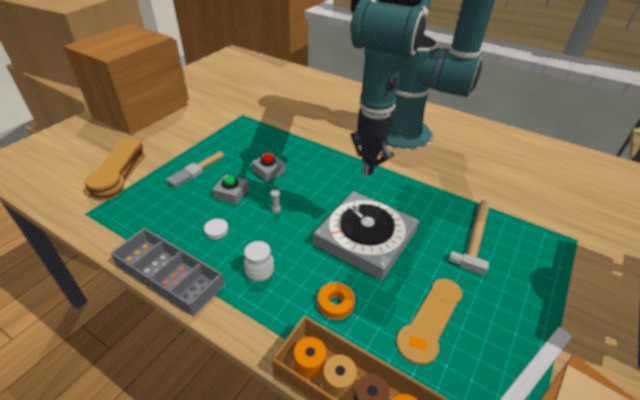

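View pics/top1.png

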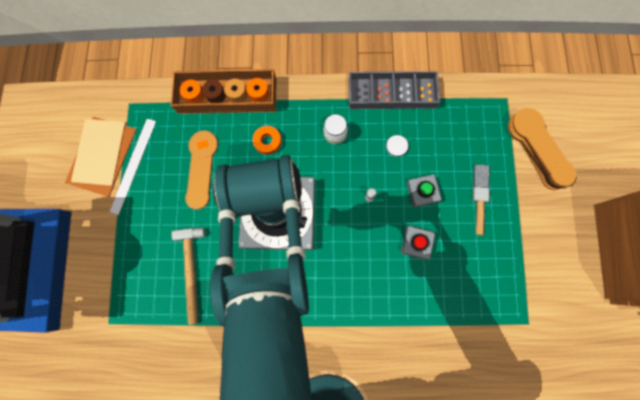

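Scene view: the shut fingertips are at (367, 173), above the robot side of the dial. The arm hides part of the dial from the top camera. Next I lower to just above the dial face.

```bash

python3 -m creep '[{"slide":[0.1,0.07,0.8],"angular":[0,0,0]},{"slide":[0,0,0.9],"angular":[0,0,0]},{"slide":[0,0,0.9],"angular":[0,0,0]},{"slide":[0,0,0.9],"angular":[0,0,0]},{"slide":[0,0,0.5],"angular":[0,0,0]}]'
python3 -m creep '[{"slide":[0,0,0],"angular":[0,0,0]}]'
python3 -c "
from h import *
to(.4954,.0997,.068)
for n in('scene',):
    p,d=imaging.read_camera(n); cv2.imwrite(f'pics/{n}2.png',cv2.resize(p[140:280,280:440,::-1],None,fx=5,fy=5,interpolation=cv2.INTER_CUBIC)[:600])
"
```

```text
time: 2.28
tool_pos: [0.492, 0.1037, 0.2394]
tcp_rot: [-0.544, -3.09, 0.002]
wrist_force: [-0.8, 0.8, 0.1]
width: 0.002
time: 2.37
tool_pos: [0.4913, 0.1035, 0.2385]
tcp_rot: [-0.543, -3.087, 0.003]
wrist_force: [-1.0, 0.3, -1.4]
width: 0.004
t 2.37 pos [0.4913 0.1035 0.2385] tip 0.0655 units [-0.21 -0.09 -0.1 ] -x yaw -20.0 q [ 0.16  0.11  2.12  0.    0.92 -1.06] F [-0.99  0.27 -1.44] w 0.004
```

View pics/scene2.png

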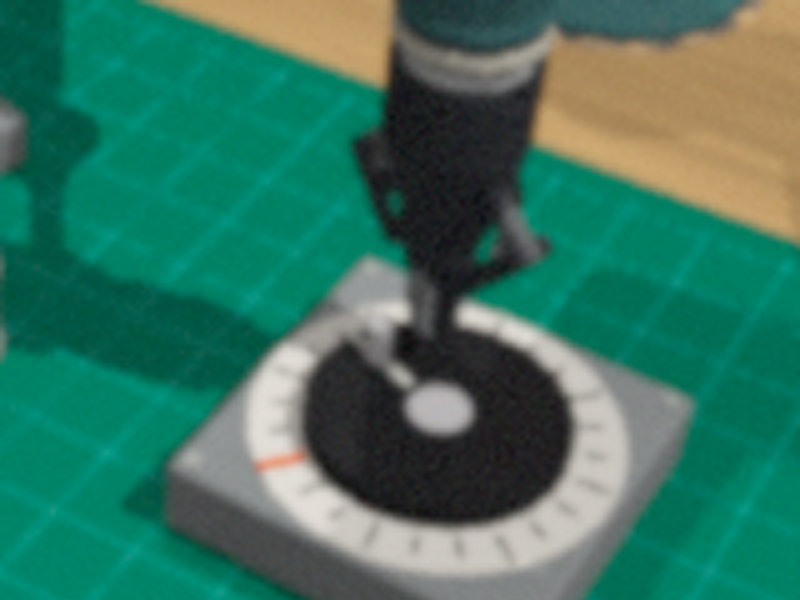

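The finger is 34 mm behind the pin on the correct side. In the crop the pin is at (378, 345) and the tip at (430, 335). I approach to contact.

```bash

python3 -m creep '[{"slide":[-0.15,0,-0.1],"angular":[0,0,0]},{"slide":[-0.15,0,0],"angular":[0,0,0]},{"slide":[-0.15,0,0],"angular":[0,0,0]},{"slide":[-0.1,0,0],"angular":[0,0,0]},{"slide":[0,0,0],"angular":[0,0,0]}]'
python3 -c "
from h import *
to(.4954,.0997,.068)
for n in('scene',):
    p,d=imaging.read_camera(n); cv2.imwrite(f'pics/{n}3.png',cv2.resize(p[180:260,310:420,::-1],None,fx=7,fy=7,interpolation=cv2.INTER_CUBIC)[:600])
"
```

```text
time: 2.83
tool_pos: [0.508, 0.098, 0.2458]
tcp_rot: [0.547, 3.091, 0.001]
wrist_force: [-0.6, -0.0, 1.0]
width: 0.001
t 2.83 pos [0.508  0.098  0.2458] tip 0.0728 units [ 0.5  -0.11  0.19] -x yaw -20.1 q [ 0.14  0.12  2.09 -0.    0.93 -1.08] F [-0.56 -0.02  0.99] w 0.001
```

View pics/scene3.png

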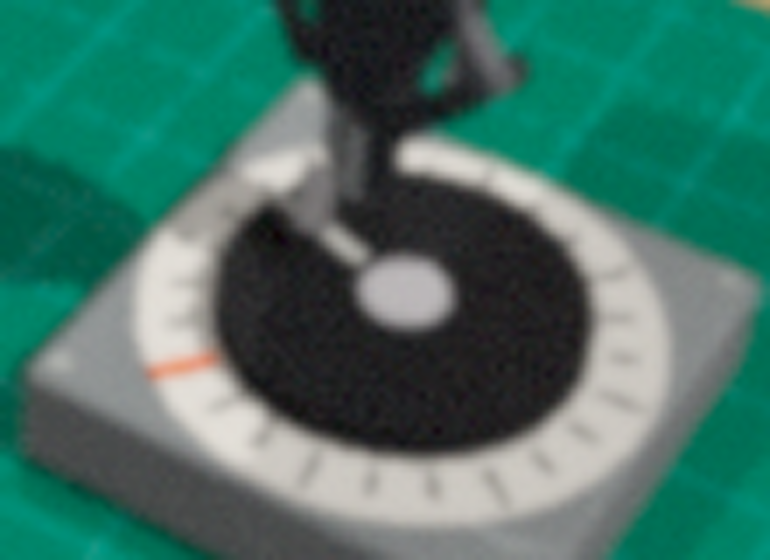

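Contact is about to happen: the finger centre is about 17.6 mm behind the pin. I start the arc at 4° per row, turning the tool with the dial.

```bash

python3 -m creep '[{"slide":[-0.14,-0.045,0.1],"angular":[0,0,-1]},{"slide":[-0.135,-0.045,0],"angular":[0,0,-1]},{"slide":[-0.135,-0.045,0],"angular":[0,0,-1]},{"slide":[-0.135,-0.045,0],"angular":[0,0,-1]},{"slide":[-0.135,-0.045,0],"angular":[0,0,-1]}]'
cat >> h.py <<'E'
C=np.array([.540,.1345])
def rel():
    s=bot.read_state(); r=R.from_rotvec(s["tcp_rot"]); X=-r.apply([1,0,0]); a=np.arctan2(X[1],X[0]); th=a-np.pi/2
    t=np.array([np.cos(a),np.sin(a)]); rr=np.array([np.cos(th),np.sin(th)]); p=s["tool_pos"][:2]-C
    print("tool-angle",np.degrees(th).round(1),"t,r mm",(1e3*np.array([p@t,p@rr])).round(1),"pin angle if contact 18:",)
    # dial angle such that pin at distance 18 ahead of finger face along t and dist 48
    rad=p@rr; f=p@t+.018
    print("dial est",np.degrees(th+np.arcsin(f/.048)).round(1))
E
python3 -c "
from h import *
to(.4954,.0997,.068); rel()
for n in('scene',):
    p,d=imaging.read_camera(n); cv2.imwrite(f'pics/{n}4.png',cv2.resize(p[180:260,310:420,::-1],None,fx=7,fy=7,interpolation=cv2.INTER_CUBIC)[:600])
"
```

```text
time: 3.3
tool_pos: [0.5219, 0.089, 0.242]
tcp_rot: [0.004, -3.14, -0.0]
wrist_force: [-2.1, 1.6, -0.9]
width: -0.003
t 3.3 pos [0.5219 0.089  0.242 ] tip 0.069 units [1.06 0.43 0.04] -x yaw 0.1 q [ 0.12  0.15  2.06  0.    0.93 -1.45] F [-2.08  1.55 -0.89] w -0.003
tool-angle -89.9 t,r mm [-18.2  45.5] pin angle if contact 18:
dial est -90.1
```

View pics/scene4.png

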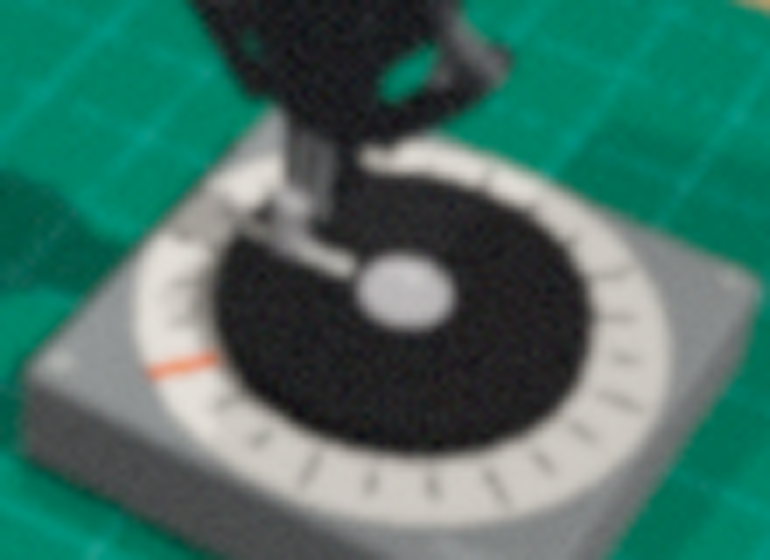

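The pin is moving with the finger: index mark from (352, 270) to (245, 222) in the crop, force about 2.5 N. I carry on.

```bash

python3 -m creep '[{"slide":[-0.135,-0.055,0],"angular":[0,0,-1]},{"slide":[-0.135,-0.055,0],"angular":[0,0,-1]},{"slide":[-0.135,-0.055,0],"angular":[0,0,-1]},{"slide":[-0.135,-0.05,0],"angular":[0,0,-1]},{"slide":[-0.135,-0.05,0],"angular":[0,0,-1]}]'
python3 -c "
from h import *
to(.4954,.0997,.068); rel()"
python3 -m creep '[{"slide":[-0.135,-0.05,0],"angular":[0,0,-1]},{"slide":[-0.135,-0.05,0],"angular":[0,0,-1]},{"slide":[-0.135,-0.05,0],"angular":[0,0,-1]},{"slide":[-0.135,-0.05,0],"angular":[0,0,-1]},{"slide":[0,0,0],"angular":[0,0,0]}]'
python3 -c "
from h import *
to(.4954,.0997,.068); rel()
for n in('scene','top'):
    p,d=imaging.read_camera(n); cv2.imwrite(f'pics/{n}5.png',p[:,:,::-1]);cv2.imwrite(f'pics/{n}5c.png',cv2.resize(p[180:260,310:420,::-1] if n=='scene' else p[165:260,225:330,::-1],None,fx=6,fy=6,interpolation=cv2.INTER_CUBIC)[:600])
"
```

```text
time: 3.77
tool_pos: [0.5393, 0.0848, 0.2418]
tcp_rot: [0.547, -3.092, -0.001]
wrist_force: [-2.0, 0.6, 0.3]
width: 0.001
t 3.77 pos [0.5393 0.0848 0.2418] tip 0.0688 units [1.45 1.16 0.04] -x yaw 20.1 q [ 0.11  0.18  2.03  0.    0.93 -1.81] F [-2.    0.63  0.29] w 0.001
tool-angle -69.9 t,r mm [-17.7  46.5] pin angle if contact 18:
dial est -69.6
time: 4.18
tool_pos: [0.5542, 0.0862, 0.242]
tcp_rot: [0.97, -2.988, 0.0]
wrist_force: [-0.5, -0.2, 0.3]
width: -0.001
t 4.18 pos [0.5542 0.0862 0.242 ] tip 0.069 units [1.59 1.82 0.04] -x yaw 36.0 q [ 0.11  0.21  2.   -0.    0.94 -2.09] F [-0.53 -0.17  0.33] w -0.001
tool-angle -54.0 t,r mm [-16.9  47.4] pin angle if contact 18:
dial est -52.7
```

View pics/scene5c.png

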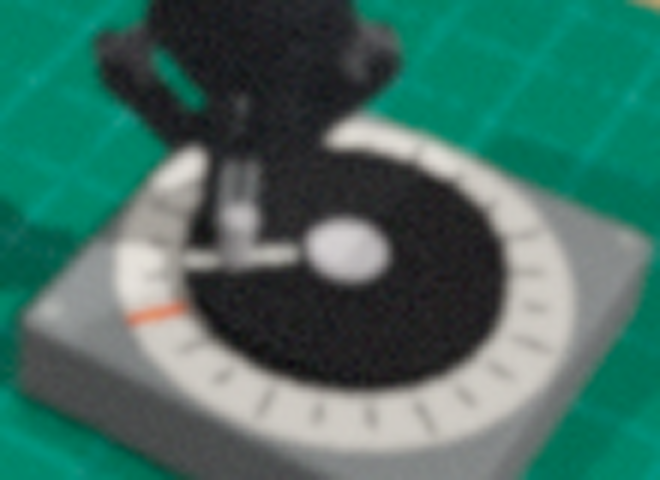

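View pics/top5c.png

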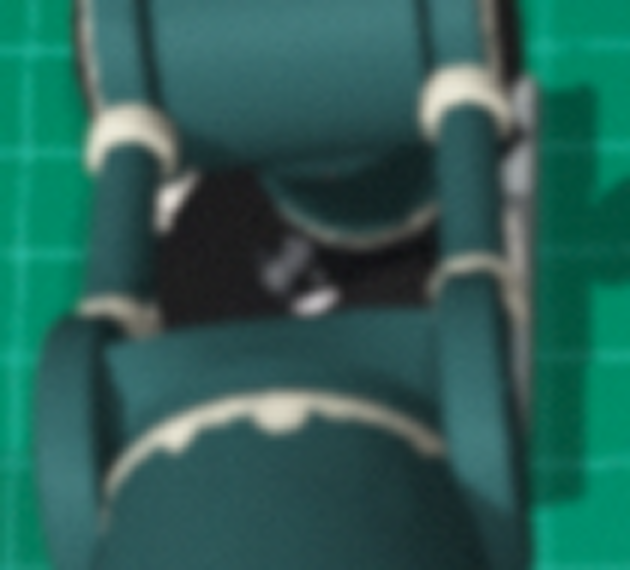

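```bash
cat >> h.py <<'E'
def ang(name,u,v,z,c=None):
    c=C if c is None else c
    w=atz(name,u,v,z)[:2]-c; return np.degrees(np.arctan2(w[1],w[0])).round(1),(1e3*np.hypot(*w)).round(1)
E
python3 -c "
from h import *
g=lambda u,v:(310+(u+.5)/6-.5,180+(v+.5)/6-.5)
hub=atz('scene',*g(348,250),.06);print(hub)
for c in (None,hub[:2]):
  for k,p,z in(('mi',(297,256),.06),('mo',(187,262),.06),('oi',(184,309),.046),('oo',(133,320),.046)): print(k,ang('scene',*g(*p),z,c))
"
```

```text
[0.53813684 0.13375216 0.06      ]
mi (np.float64(-51.9), np.float64(21.7))
mo (np.float64(-51.8), np.float64(68.5))
oi (np.float64(-40.9), np.float64(72.2))
oo (np.float64(-40.7), np.float64(94.8))
mi (np.float64(-46.9), np.float64(22.3))
mo (np.float64(-50.2), np.float64(69.1))
oi (np.float64(-39.5), np.float64(73.1))
oo (np.float64(-39.6), np.float64(95.8))
```

The index is at about -51.8° and the target at about -40.6°, so about 11° is left. I push about 9.5° and look.

```bash

python3 -m creep '[{"slide":[-0.135,-0.05,0],"angular":[0,0,-1]},{"slide":[-0.1,-0.04,0],"angular":[0,0,-0.75]},{"slide":[-0.085,-0.03,0],"angular":[0,0,-0.6]},{"slide":[0,0,0],"angular":[0,0,0]},{"slide":[0,0,0],"angular":[0,0,0]}]'
python3 -c "
from h import *
to(.4954,.0997,.068); rel()
for n in('scene',):
    p,d=imaging.read_camera(n); cv2.imwrite(f'pics/{n}6c.png',cv2.resize(p[195:255,320:400,::-1],None,fx=10,fy=10,interpolation=cv2.INTER_CUBIC)[:600])
"
```

```text
time: 4.7
tool_pos: [0.5621, 0.0889, 0.2422]
tcp_rot: [-1.208, 2.9, -0.0]
wrist_force: [-0.6, 0.7, -0.6]
width: 0.002
t 4.7 pos [0.5621 0.0889 0.2422] tip 0.0692 units [1.57 2.2  0.05] -x yaw 45.2 q [ 0.11  0.22  1.98 -0.    0.94 -2.25] F [-0.64  0.71 -0.62] w 0.002
tool-angle -44.8 t,r mm [-16.8  47.8] pin angle if contact 18:
dial est -43.4
```

View pics/scene6c.png

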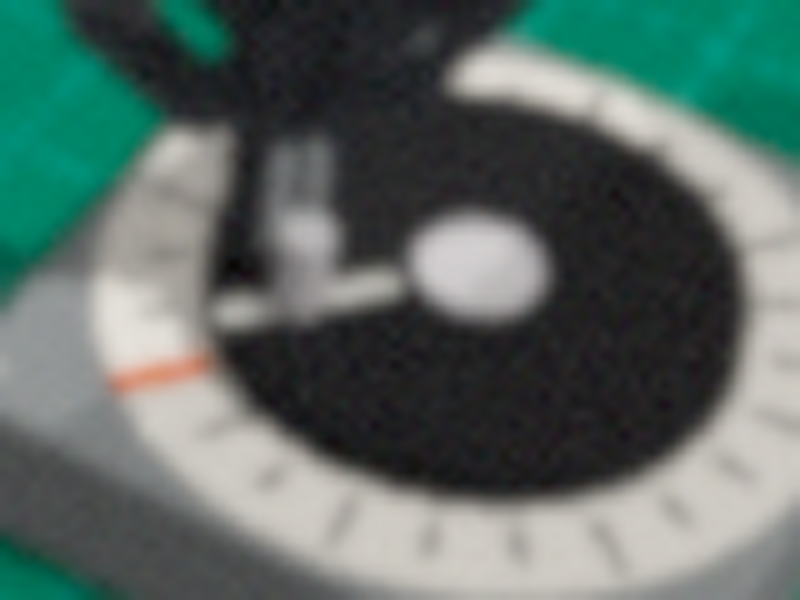

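```bash
python3 -c "
from h import *
g=lambda u,v:(320+(u+.5)/10-.5,195+(v+.5)/10-.5)
hub=atz('scene',*g(480,267),.06);print(hub)
for c in (None,hub[:2]):
  for k,p,z in(('mi',(405,283),.06),('mo',(216,317),.06),('oi',(212,361),.046),('oo',(112,383),.046)): print(k,ang('scene',*g(*p),z,c))
a=np.radians(-40.4)
"
```

```text
[0.53818417 0.13368162 0.06      ]
mi (np.float64(-45.2), np.float64(19.7))
mo (np.float64(-43.1), np.float64(69.8))
oi (np.float64(-41.8), np.float64(70.5))
oo (np.float64(-41.2), np.float64(97.2))
mi (np.float64(-39.9), np.float64(20.5))
mo (np.float64(-41.6), np.float64(70.6))
oi (np.float64(-40.3), np.float64(71.3))
oo (np.float64(-40.1), np.float64(98.0))
```

Estimates put the index 1.3 to 2.2° short, so I nudge about 1.5° more. Then I back off, lift and move aside for a clear look.

```bash

python3 -m creep '[{"slide":[-0.05,-0.02,0],"angular":[0,0,-0.38]},{"slide":[0,0,0],"angular":[0,0,0]},{"slide":[0,0,0],"angular":[0,0,0]}]'
python3 -c "
from h import *
to(.4954,.0997,.068); rel()"
python3 -m creep '[{"slide":[0.3,0,0],"angular":[0,0,0]},{"slide":[0.4,0,0],"angular":[0,0,0]},{"slide":[0,0,-0.8],"angular":[0,0,0]},{"slide":[0,0,-1],"angular":[0,0,0]},{"slide":[0,0,-1],"angular":[0,0,1]}]'
python3 -c "
from h import *
to(.56,-.18,.17)"
```

```text
time: 5.0
tool_pos: [0.5633, 0.0895, 0.2422]
tcp_rot: [1.247, -2.883, 0.0]
wrist_force: [-1.5, 0.4, 0.0]
width: 0.004
t 5.0 pos [0.5633 0.0895 0.2422] tip 0.0692 units [1.56 2.26 0.05] -x yaw 46.8 q [ 0.11  0.22  1.98 -0.    0.94 -2.27] F [-1.52  0.42  0.02] w 0.004
tool-angle -43.2 t,r mm [-16.9  47.8] pin angle if contact 18:
dial est -41.9
time: 5.42
tool_pos: [0.5501, 0.0759, 0.3119]
tcp_rot: [1.145, -2.923, -0.001]
wrist_force: [0.4, -0.6, 0.1]
width: -0.007
t 5.42 pos [0.5501 0.0759 0.3119] tip 0.1389 units [ 6.67 -7.78 -1.24] -x yaw 42.8 q [ 0.09  0.12  1.96 -0.    1.07 -2.23] F [ 0.41 -0.61  0.14] w -0.007
```

```bash

python3 -m creep '[{"slide":[0.72,-0.83,-0.25],"angular":[0,0,1]},{"slide":[0.66,-0.88,-0.25],"angular":[0,0,1]},{"slide":[0.59,-0.93,-0.25],"angular":[0,0,1]},{"slide":[0.53,-0.97,-0.25],"angular":[0,0,1]},{"slide":[0.46,-1,-0.25],"angular":[0,0,1]}]'
python3 -m creep '[{"slide":[0.37,-0.99,0],"angular":[0,0,1]},{"slide":[0.3,-1,0],"angular":[0,0,1]},{"slide":[0.22,-1,0],"angular":[0,0,1]},{"slide":[0.15,-1,0],"angular":[0,0,1]},{"slide":[0.1,-0.8,0],"angular":[0,0,1]}]'
python3 -m creep '[{"slide":[0,0,0],"angular":[0,0,1]},{"slide":[0,0,0],"angular":[0,0,1]},{"slide":[0,0,0],"angular":[0,0,1]},{"slide":[0,0,0],"angular":[0,0,0]}]'
python3 -c "
from h import *
to(.599,-.2737,.12)
for n in('scene','top'):
    p,d=imaging.read_camera(n); cv2.imwrite(f'pics/{n}7.png',p[:,:,::-1]);cv2.imwrite(f'pics/{n}7c.png',cv2.resize(p[195:255,320:400,::-1] if n=='scene' else p[172:252,237:317,::-1],None,fx=7.5,fy=7.5,interpolation=cv2.INTER_CUBIC)[:600])
"
```

```text
time: 5.83
tool_pos: [0.5557, -0.0624, 0.3439]
tcp_rot: [-0.617, 3.08, -0.0]
wrist_force: [0.6, 0.2, -0.0]
width: -0.005
time: 6.25
tool_pos: [0.5599, -0.1865, 0.3435]
tcp_rot: [-0.071, 3.141, -0.001]
wrist_force: [0.3, 1.3, 0.1]
width: 0.005
time: 6.58
tool_pos: [0.5599, -0.1849, 0.3433]
tcp_rot: [-0.255, -3.131, 0.0]
wrist_force: [-0.3, -0.1, -0.8]
width: -0.003
t 6.58 pos [ 0.5599 -0.1849  0.3433] tip 0.1703 units [-2.12 -3.25  2.01] -x yaw -9.3 q [-0.36  0.15  1.86 -0.    1.13 -1.77] F [-0.28 -0.1  -0.78] w -0.003
```

View pics/scene7c.png

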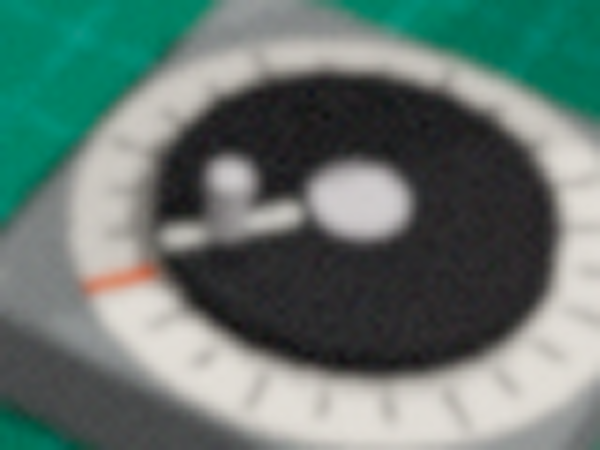

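View pics/top7c.png

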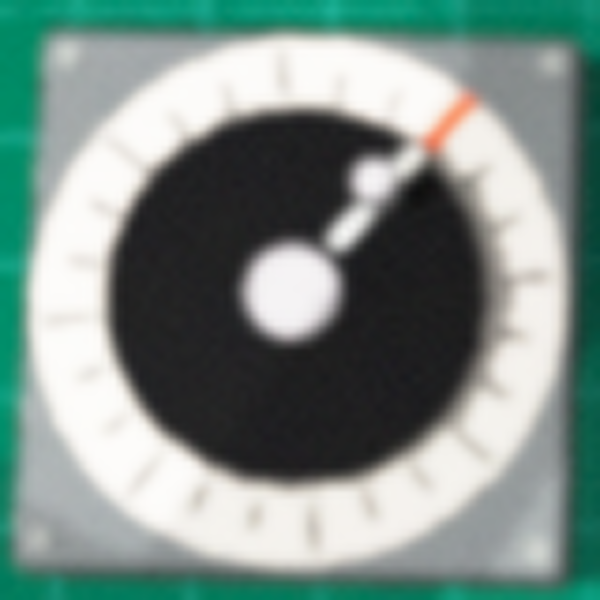

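View pics/top7.png

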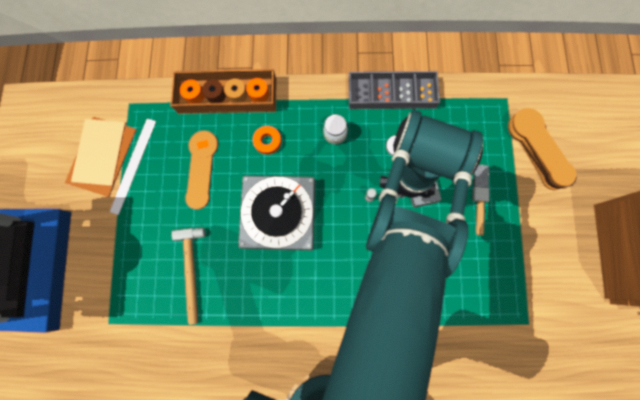

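The clear top view shows the index mark from (337, 242) to (420, 152) in the crop, running almost straight into the orange line (432, 143) to (473, 100). I quantify this by colour segmentation in both cameras.

```bash
cat > m7.py <<'E'
from h import *
import sys
def meas(n,tag):
    im=cv2.imread(f"pics/{n}{tag}.png").astype(float)
    sl=(slice(172,252),slice(237,317)) if n=="top" else (slice(185,280),slice(305,425))
    v,u=np.mgrid[sl]; b,g,r=[im[sl][...,i] for i in range(3)]
    w=np.clip((r-(g+b)/2-40)/100,0,1)
    X=np.array([atz(n,a,c,.046)[:2] for a,c in zip(u[w>0],v[w>0])]); ww=w[w>0]
    k=np.hypot(*(X-C).T); s=(k>.068)&(k<.105); X,ww=X[s],ww[s]
    m=np.average(X,axis=0,weights=ww); cov=np.cov(X.T,aweights=ww); d=np.linalg.eigh(cov)[1][:,1]; d*=np.sign(d@(m-C))
    print(n,"target centroid",m.round(4),np.degrees(np.arctan2(*(m-C)[::-1])).round(2),"dir",np.degrees(np.arctan2(d[1],d[0])).round(1))
    # index: bright pixels on the dial, radius window excluding pin
    X=np.array([atz(n,a,c,.06)[:2] for a,c in zip(u.ravel(),v.ravel())]); br=im[sl].min(2).ravel()
    k=np.hypot(*(X-C).T); a=np.degrees(np.arctan2(*(X-C).T[::-1]))
    for lo,hi in((.024,.032),(.055,.067)):
        s=(k>lo)&(k<hi)&(abs(a+42)<25); ww=np.clip((br[s]-90)/100,0,1); m=np.average(X[s],axis=0,weights=ww)
        print(n,"index",lo,m.round(4),np.degrees(np.arctan2(*(m-C)[::-1])).round(2),ww.sum().round(1))
    # disc centre: dark pixels
    s=(br<75)&(k<.08)
    dk=(im[sl].max(2)<90).astype(np.uint8); cs,_=cv2.findContours(dk,cv2.RETR_EXTERNAL,cv2.CHAIN_APPROX_NONE); c=max(cs,key=cv2.contourArea)[:,0]
    h=cv2.convexHull(c)[:,0]
    P=np.array([atz(n,x+sl[1].start,y+sl[0].start,.06)[:2] for x,y in c])
    rr=np.hypot(*(P-C).T); P=P[rr>.06]
    from scipy.optimize import least_squares
    q=least_squares(lambda q:np.hypot(*(P-q[:2]).T)-q[2],[*C,.07],loss="soft_l1",f_scale=.001).x; print(n,"disc fit",q.round(4))
    # ring outer: white
meas("top",sys.argv[1]); meas("scene",sys.argv[1])
E
python3 m7.py 7
```

```text
top target centroid [0.6052 0.0807] -39.52 dir -40.2Traceback (most recent call last):
  File "m7.py", line 27, in <module>
    meas("top",sys.argv[1]); meas("scene",sys.argv[1])
    ~~~~^^^^^^^^^^^^^^^^^^^
  File "m7.py", line 13, in meas
    X=np.array([atz(n,a,c,.06)[:2] for a,c in zip(u.ravel(),v.ravel())]); br=im[sl].min(2).ravel()
                ~~~^^^^^^^^^^^
  File "h.py", line 11, in atz
    m=imaging.camera_model(name); T=np.linalg.inv(m["camera_from_world"])
ValueError: time passes only in moves, steps and waits
```

```bash
cat >> h.py <<'E'
_c={}
_cm=imaging.camera_model
def cmod(n):
    if n not in _c: _c[n]=_cm(n)
    return _c[n]
def atz(name,u,v,z):
    m=cmod(name); T=np.linalg.inv(m["camera_from_world"])
    d=T[:3,:3]@ray(m,u,v); o=T[:3,3]; return o+d*(z-o[2])/d[2]
E
python3 m7.py 7
```

```text
top target centroid [0.6052 0.0807] -39.52 dir -40.2
top index 0.024 [0.5614 0.1171] -39.1 9.6
top index 0.055 [0.5871 0.0968] -38.69 16.8
top disc fit [0.5393 0.1328 0.0663]
scene target centroid [0.6025 0.0791] -41.55 dir -36.6
scene index 0.024 [0.5594 0.1146] -45.8 7.5
scene index 0.055 [0.5855 0.0931] -42.33 8.2
scene disc fit [0.5461 0.1358 0.0687]
```

```bash
sed -i 's/((.024,.032),(.055,.067))/((.024,.030),(.060,.069),(.063,.069))/; s/<25)/<12)/' m7.py; python3 m7.py 7 | grep -v disc; python3 -c "
from h import *
g=lambda u,v:(237+(u+.5)/7.5-.5,172+(v+.5)/7.5-.5)
s=lambda u,v:(320+(u+.5)/7.5-.5,195+(v+.5)/7.5-.5)
for n,G,hub,L in(('top',g,(291,291),dict(mi=(337,242,.06),mo=(421,152,.06),oi=(432,144,.046),oo=(473,100,.046))),('scene',s,(360,200),dict(mi=(300,212,.06),mo=(163,239,.06),oi=(157,271,.046),oo=(86,288,.046)))):
  h=atz(n,*G(*hub),.061)[:2]
  W={k:atz(n,*G(*p[:2]),p[2])[:2] for k,p in L.items()}
  A=lambda d:np.degrees(np.arctan2(d[1],d[0])).round(1)
  print(n,h.round(4),'hub-based',{k:A(w-h) for k,w in W.items()},'dirs',A(W['mo']-W['mi']),A(W['oo']-W['oi']))
"
```

```text
top target centroid [0.6052 0.0807] -39.52 dir -40.2
top index 0.024 [0.5605 0.1178] -39.28 6.7
top index 0.06 [0.59  0.093] -39.65 11.5
top index 0.063 [0.5914 0.0924] -39.31 7.7
scene target centroid [0.6025 0.0791] -41.55 dir -36.6
scene index 0.024 [0.5597 0.1155] -43.94 4.4
scene index 0.06 [0.5874 0.0914] -42.32 6.9
scene index 0.063 [0.5887 0.0902] -42.34 4.1
top [0.5403 0.1354] hub-based {'mi': np.float64(-41.9), 'mo': np.float64(-42.1), 'oi': np.float64(-40.5), 'oo': np.float64(-40.9)} dirs -42.3 -42.2
scene [0.5391 0.1341] hub-based {'mi': np.float64(-43.3), 'mo': np.float64(-41.8), 'oi': np.float64(-41.0), 'oo': np.float64(-40.3)} dirs -41.1 -38.3
```

The measurements agree within about 1°. With each camera's own centre, top gives about 0.0 to -0.3° and scene about -0.4°. The dial is set. Next I cross-check the green button in the scene camera and go over it.

```bash
python3 -c "
from h import *
s=cv2.imread('pics/scene0.png').astype(float); b,g,r=s[...,0],s[...,1],s[...,2]
for n,f in(('scene','scene0'),('top','top0')):
  s=cv2.imread(f'pics/{f}.png').astype(int); b,g,r=s[...,0],s[...,1],s[...,2]
  m=((g>130)&(g-r>80)&(g-b>60)).astype(np.uint8); nn,l,st,ce=cv2.connectedComponentsWithStats(m)
  i=1+st[1:,4].argmax(); print(n,st[i],ce[i],atz(n,*ce[i],.057))
to(.599,-.2737,.12)"
python3 -m creep '[{"slide":[-0.45,-0.65,0.2],"angular":[0,0,0]},{"slide":[-0.45,-0.65,0.3],"angular":[0,0,0]},{"slide":[-0.42,-0.65,0.5],"angular":[0,0,0]},{"slide":[-0.4,-0.65,0.5],"angular":[0,0,0]},{"slide":[-0.4,-0.65,0.5],"angular":[0,0,0]}]'
python3 -m creep '[{"slide":[0,0,0],"angular":[0,0,0]},{"slide":[0,0,0],"angular":[0,0,0]}]'
python3 -c "
from h import *
to(.599,-.2737,.07)"
```

```text
scene [225 175  10   8  60] [229.68333333 178.8       ] [ 0.60127224 -0.27221601  0.057     ]
top [421 183  11  11 100] [426.13 187.97] [ 0.59996165 -0.27356808  0.057     ]
t 6.68 pos [ 0.5602 -0.1845  0.3434] tip 0.1704 units [-2.09 -3.28  2.02] -x yaw -9.0 q [-0.36  0.15  1.86 -0.    1.14 -1.77] F [ 1.11 -0.51  0.22] w -0.004
time: 7.1
tool_pos: [0.6004, -0.2735, 0.2932]
tcp_rot: [0.246, 3.131, -0.0]
wrist_force: [-0.9, -0.2, -0.2]
width: -0.005
time: 7.27
tool_pos: [0.5998, -0.2733, 0.2922]
tcp_rot: [-0.25, -3.129, -0.002]
wrist_force: [0.0, -0.3, 0.9]
width: -0.004
t 7.27 pos [ 0.5998 -0.2733  0.2922] tip 0.1192 units [ 0.02 -0.02  1.97] -x yaw -9.1 q [-0.47  0.32  1.75  0.    1.08 -1.88] F [ 0.03 -0.27  0.89] w -0.004
```

```bash

python3 -m creep '[{"slide":[0,0,0.7],"angular":[0,0,0]},{"slide":[0,0,0.7],"angular":[0,0,0]},{"slide":[0,0,0.6],"angular":[0,0,0]},{"slide":[0,0,0.2],"angular":[0,0,0]},{"slide":[0,0,0],"angular":[0,0,0]}]'
python3 -c "
from h import *
to(.6,-.273,.05)
for n in('scene',):
    p,d=imaging.read_camera(n); cv2.imwrite(f'pics/{n}8c.png',cv2.resize(p[130:220,170:300,::-1],None,fx=6,fy=6,interpolation=cv2.INTER_CUBIC)[:600])
"
```

```text
time: 7.68
tool_pos: [0.5994, -0.2717, 0.2373]
tcp_rot: [-0.248, -3.129, -0.002]
wrist_force: [-1.1, -0.3, 0.2]
width: -0.002
t 7.68 pos [ 0.5994 -0.2717  0.2373] tip 0.0643 units [-0.03 -0.05  0.57] -x yaw -9.0 q [-0.46  0.38  1.78  0.    0.98 -1.88] F [-1.12 -0.31  0.21] w -0.002
```

View pics/scene8c.png

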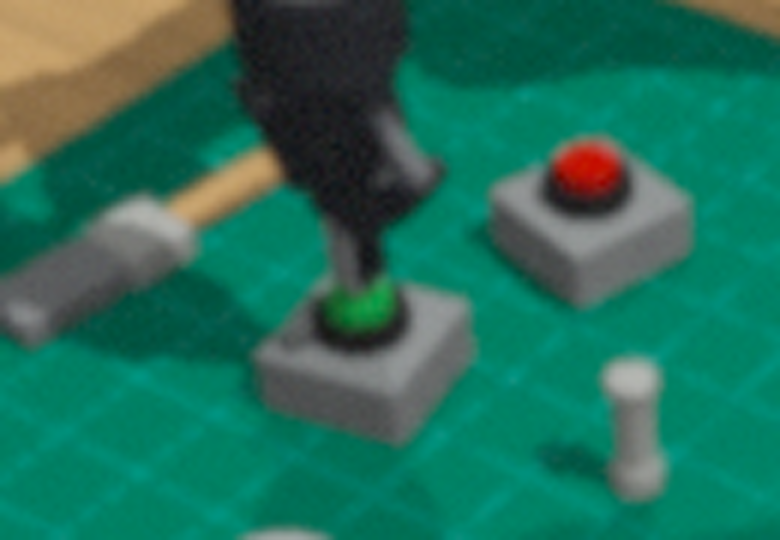

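In the crop the fingertip is right over the green button at (360, 300), well clear of red at (590, 165). I press in small steps.

```bash

python3 -m creep '[{"slide":[-0.03,-0.03,0.12],"angular":[0,0,0]},{"slide":[0,0,0.12],"angular":[0,0,0]},{"slide":[0,0,0.12],"angular":[0,0,0]},{"slide":[0,0,0.1],"angular":[0,0,0]},{"slide":[0,0,0],"angular":[0,0,0]}]'
python3 -c "
from h import *
to(.6,-.273,.05)"
python3 -m creep '[{"slide":[0,0,0.06],"angular":[0,0,0]},{"slide":[0,0,0],"angular":[0,0,0]},{"slide":[0,0,0],"angular":[0,0,0]}]'
python3 -c "
from h import *
to(.6,-.273,.05)"
```

```text
time: 8.15
tool_pos: [0.6014, -0.274, 0.2274]
tcp_rot: [0.25, 3.13, -0.001]
wrist_force: [0.9, -0.2, 3.0]
width: -0.0
t 8.15 pos [ 0.6014 -0.274   0.2274] tip 0.0544 units [0.06 0.03 0.18] -x yaw -9.1 q [-0.47  0.39  1.78  0.    0.96 -1.88] F [ 0.9  -0.21  3.05] w -0.0
time: 8.4
tool_pos: [0.6014, -0.2739, 0.2262]
tcp_rot: [0.25, 3.13, -0.001]
wrist_force: [1.7, -0.0, 3.6]
width: 0.001
t 8.4 pos [ 0.6014 -0.2739  0.2262] tip 0.0532 units [0.06 0.03 0.13] -x yaw -9.1 q [-0.47  0.39  1.79  0.    0.96 -1.88] F [ 1.67 -0.05  3.56] w 0.001
```

```bash

python3 -m creep '[{"slide":[0,0,0.06],"angular":[0,0,0]},{"slide":[0,0,0.06],"angular":[0,0,0]},{"slide":[0,0,0],"angular":[0,0,0]},{"slide":[0,0,0],"angular":[0,0,0]}]'
python3 -c "
from h import *
to(.6,-.273,.05)"
python3 -m creep '[{"slide":[0,0,0.06],"angular":[0,0,0]},{"slide":[0,0,0],"angular":[0,0,0]},{"slide":[0,0,0],"angular":[0,0,0]}]'
python3 -c "
from h import *
to(.6,-.273,.05)"
```

```text
time: 8.73
tool_pos: [0.6014, -0.274, 0.2243]
tcp_rot: [0.25, 3.13, -0.001]
wrist_force: [-1.5, 1.3, 10.9]
width: 0.001
t 8.73 pos [ 0.6014 -0.274   0.2243] tip 0.0513 units [0.06 0.03 0.05] -x yaw -9.1 q [-0.47  0.39  1.79  0.    0.96 -1.88] F [-1.52  1.26 10.93] w 0.001
time: 8.98
tool_pos: [0.6015, -0.274, 0.2242]
tcp_rot: [0.249, 3.13, -0.001]
wrist_force: [-3.7, 2.6, 17.7]
width: 0.004
t 8.98 pos [ 0.6015 -0.274   0.2242] tip 0.0512 units [0.07 0.03 0.05] -x yaw -9.1 q [-0.47  0.4   1.79  0.    0.96 -1.88] F [-3.7   2.6  17.68] w 0.004
```

The button is fully down. The tip stops at 51.2 mm, which is 57 minus 6, and the force rises to 18 N on the hard stop without further motion. I release and lift.

```bash

python3 -m creep '[{"slide":[0,0,-0.3],"angular":[0,0,0]},{"slide":[0,0,-0.5],"angular":[0,0,0]},{"slide":[0,0,-0.9],"angular":[0,0,0]},{"slide":[0,0,-1],"angular":[0,0,0]},{"slide":[0,0,-1],"angular":[0,0,0]}]'
python3 -m creep '[{"slide":[0.5,0,-1],"angular":[0,0,0]},{"slide":[0.9,0,-1],"angular":[0,0,0]},{"slide":[0.9,0,-0.5],"angular":[0,0,0]},{"slide":[0.9,0,0],"angular":[0,0,0]},{"slide":[0.9,0,0],"angular":[0,0,0]}]'
python3 -m creep '[{"slide":[0,0,0],"angular":[0,0,0]},{"slide":[0,0,0],"angular":[0,0,0]},{"slide":[0,0,0],"angular":[0,0,0]}]'
python3 -c "
from h import *
to(.6,-.273,.05)
for n in('scene','top'):
    p,d=imaging.read_camera(n); cv2.imwrite(f'pics/{n}9.png',p[:,:,::-1])
    if n=='scene':
        s=p.astype(int); r,g,b=s[...,0],s[...,1],s[...,2]
        m=((g>130)&(g-r>80)&(g-b>60)).astype(np.uint8); nn,l,st,ce=cv2.connectedComponentsWithStats(m); i=1+st[1:,4].argmax(); print(st[i],ce[i])
"
python3 m7.py 9 | grep -v disc
```

```text
time: 9.4
tool_pos: [0.5999, -0.2734, 0.3128]
tcp_rot: [-0.249, -3.128, -0.002]
wrist_force: [0.4, 0.6, 1.0]
width: -0.0
time: 9.82
tool_pos: [0.4986, -0.2573, 0.377]
tcp_rot: [0.249, 3.131, -0.001]
wrist_force: [-0.5, 0.0, -1.2]
width: 0.0
time: 10.07
tool_pos: [0.4996, -0.2575, 0.3756]
tcp_rot: [-0.25, -3.131, -0.0]
wrist_force: [0.6, -0.2, -0.2]
width: 0.001
t 10.07 pos [ 0.4996 -0.2575  0.3756] tip 0.2026 units [-4.06  0.02  6.1 ] -x yaw -9.1 q [-0.52  0.07  1.88  0.    1.19 -1.93] F [ 0.56 -0.17 -0.16] w 0.001
[225 175  10   8  61] [229.63934426 178.85245902]
top target centroid [0.6046 0.0813] -39.47 dir -40.3
top index 0.024 [0.5605 0.1178] -39.23 6.6
top index 0.06 [0.5897 0.0923] -40.33 13.1
top index 0.063 [0.5908 0.0915] -40.25 9.1
scene target centroid [0.6026 0.0792] -41.46 dir -36.4
scene index 0.024 [0.5597 0.1155] -43.96 4.4
scene index 0.06 [0.5874 0.0912] -42.45 7.8
scene index 0.063 [0.5886 0.09  ] -42.48 4.8
```

View pics/scene9.png

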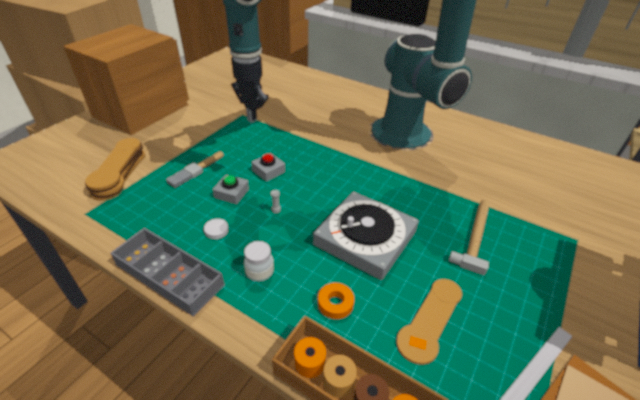

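View pics/top9.png

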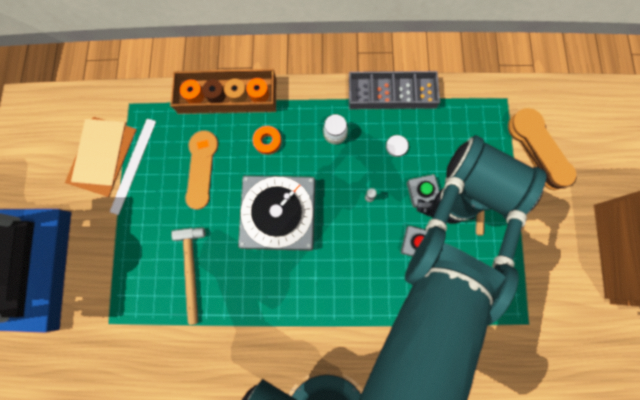

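Final pictures: the index runs into the orange line (top (296, 188)) and green is back up at scene (229.6, 178.9), the same as at the start. Red and all the loose items are where they were, and the arm is clear. I hand the job in.

```bash
python3 -c "
from h import *
print(order.finish_job())"
```

```text
the job is handed in; nothing more can be done
None
```

The dial is set to the orange line, green was then pressed fully and released, and the job was handed in at about 10 s of the 64 s allowed.

- **Dial:** I pushed the pin about 70° anticlockwise with the shut fingertips, at about 2.5 N, then backed off. The last colour-based check put the index about 0.8 to 1.0° short of the line in both cameras, roughly 1 mm at the rim. Individual readings before the press ranged from about 0 to 1.4° short. I judged this aligned and did not touch the dial again, since that would have come after the press.
- **Green button:** The fingertips stopped at 51.2 mm, matching the full 6 mm of travel. The force rose to about 18 N on the hard stop with no further motion. After I lifted, the button's position in the scene camera matched its starting one.
- **Red button and loose items:** I never touched red. In the last pictures the loose things look unmoved, checked by eye only. The arm hid part of red and the brush from the top camera, but both are clear in the scene view.
- **Measurement limits:** The two cameras differ by 1–2 mm on the dial centre, so I compared angles within each camera. The circle fit of the disc in the scene camera was off by about 6 mm, and I did not use it.

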